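# Tip the paperback onto its mat and press the lamp button

### The arm

A 7-joint arm with a two-finger parallel gripper is mounted at the origin on the work surface. World frame = base frame: x ahead of the robot, y to its left, z up, the work surface at z = 0. Lengths are in m, angles in rad, forces in N, time in s.
With the tool pointing down it reaches from about 0.425 to 0.825 m from the base axis. Payload 3.6 kg.
Tool frame: the origin (TCP) lies where the fingers leave the gripper's body, on its centre line; the fingertips stand 73 mm ahead of it and the grasp point (between the pads) lies 54 mm ahead of it; z points along the fingers, y is the line along which they close (so a half turn about z gives the same grasp; the last joint's range is limited). The gripper opens to 85 mm and grips with 20 to 120 N. Pads are 22 mm wide; open, the fingers measure 114 mm over their backs; the gripper's body (76 mm by 85 mm) begins 54 mm behind the grasp point. The pads swing forward as they close: fully open they stand 13 mm farther back than shut.
Start: joints at [-1.327, 0.615, -0.013, 1.423, 0.008, 1.103, -0.04], TCP at [0.174, 0.626, 0.304] pointing down, gripper open.
Joint ranges: [-3.12, 3.12], [-0.3, 2.06], [-1.34, 1.32], [0.26, 2.42], [-1.36, 4.5], [0.01, 1.98], [-2.84, 2.84]. Speed limits (rad/s): [2.79, 2.79, 3.14, 3.14, 3.14, 3.14, 3.14].

### API

Orientations are given as a unit quaternion [x, y, z, w].
In Python, from station import arm, snapshot, camera_info, ticket gives the robot as it stands. Calls block until the motion is done:
- arm.movep(position, orientation): joint-space move of the TCP to a pose.
- arm.line_to(position, velocity=0.15, ori=None): straight line of the TCP; ori=None keeps the orientation; velocity is the mean speed in m/s.
- arm.move_j(angles): joint-space move.
- arm.move_gripper(opening, effort=None): opening from 0.0 (shut) to 1.0 (fully open); effort is the grip in N (None keeps the last); returns when the fingers have stopped.
- arm.pause(seconds).
- arm.ik(position, orientation): joint angles nearest the present ones, or None.
- snapshot(name): name is "scene" or "side" or "wrist"; returns the picture (480x640x3 uint8, blue, green, red); there is no depth.
- camera_info(name): a dict with "fx", "fy", "cx", "cy" (pixels), "R" (3x3) and "t" (3): a world point X has camera coordinates R X + t; the wrist camera has in their place "T_tool_cam" (4x4, takes a point from camera to tool coordinates, whose origin is the TCP and whose axes are the flange's). Camera axes: x right, y down, z forward; pixel columns grow to the right and rows downward; lengths in m; the calibration is good to about 2 mm. A picture is of the moment at which its call begins: read the wrist's pose just before it. camera_info takes no time and is no camera call.
A pose or a line that the arm cannot do raises arm.MotionError and nothing moves.
- ticket.finish_job(): hands the job in; it is judged then, once.
Readings, each from a call of its own:
- arm.read_time(): time.
- arm.read_joint_positions(): joint angles.
- arm.read_dq(): joint speeds.
- arm.read_effort(): joint torques, N m.
- arm.read_tool_pos(): TCP position.
- arm.read_eef_rot(): TCP orientation.
- arm.read_ft_force(): force on the tool from outside, world axes, zero at the start.
- arm.read_wrist_torque(): the same for the moment, N m.
- arm.read_opening(): opening from 0.0 (shut) to 1.0 (fully open).
- arm.read_finger_force(): force on a finger pad.
Only numpy, scipy, OpenCV 4.12 (cv2) and the standard library are available. Lean on these libraries where they do the work, as an engineer would, in place of code of your own. Each camera call takes 0.05 s, during which the arm holds its last target. There are 200 camera calls.

### The job

Make the reading spot ready: push the standing paperback near its top so that it topples forward along the cork mat and lies flat with all of it on the mat. Then press the round button on the foot of the desk lamp fully down and let it come up again. Only push with the fingers: do not lift or carry anything, and leave all the other things on the shelf where they are.

Things in the scene. Friction and masses are not known exactly. Their poses are not given: they have to be found in the camera images.
- book: Paperback standing on its short end at one end of the cork mat: 28 thick (x), 108 wide (y), 170 tall (z), about 220 g, blue covers, white pages. Origin: centre of the face it stands on; z runs up the book. A cover faces the robot; x points roughly away from the robot along the free length of the mat: the way it must fall. It falls by itself once tipped about 10 degrees.
- book_mid (a point): Middle of the book's solid, 85 mm above the origin along z
- book_foot_l (a point): Corner of the book at mid thickness, at its standing end, +y (54 mm from the middle)
- book_foot_r (a point): Corner of the book at mid thickness, at its standing end, -y
- book_head_l (a point): Corner of the book at mid thickness, at its top end (170 mm from the standing end), +y
- book_head_r (a point): Corner of the book at mid thickness, at its top end, -y
- mat: Flat brown cork mat fixed to the shelf, the marked zone: 260 long (x) by 180 wide (y) by 3 thick. Origin: centre of its underside, at shelf height; x points along its length, away from the end where the book stands.
- lamp: Matte black desk lamp, fixed: flat foot 220 (x) by 120 (y) by 20 high, a post of 18 mm diameter at x = +85 up to z = 360, a light bar across its top, 240 along y, 34 wide, top at z = 374. Origin: centre of the foot's underside. The button is at x = -75, on the end of the foot nearer to the robot.
- lamp_button_top (a point): Centre of the top of the lamp's round metal push button (28 mm diameter), in a black housing on the foot; it points up. This point moves down with the button.
- lamp_button (a joint): Travel of the lamp's spring button: 0 m up, 0.006 m fully down, which takes about 5 N; it springs back when let go. Counts as pressed beyond 0.0045 m.
- earbud_case: Green plastic earbud case, 60 x 24 x 45 high, loose, between the mat and the lamp. Origin: centre of its underside. To be left alone.
- spoon_key: Steel keychain in the shape of a small spoon, about 115 long and 6 thick, lying loose. Origin: on its underside near its middle. To be left alone.
- tumbler: Empty glass tumbler, rim radius 37, 95 high, loose, at one side. Origin: centre of its underside. To be left alone.
- phone_stand: Aluminium phone stand, foot 85 x 70, about 105 high, loose, at one side. Origin: centre of its underside. To be left alone.
- key_dish: White ceramic bowl, rim radius 55, 30 high, loose, far out at one side. Origin: centre of its underside. To be left alone.
- bulb_carton: Cardboard carton, 60 x 60 x 110 high, loose, far out at one side. Origin: centre of its underside. To be left alone.
Things that resemble listed ones, but are neither listed nor needed, are in the scene too. Of the things that look like the book, the largest one is meant.

How it is judged:
By the outcome, as a careful person would: the job done as asked, in the order asked, and still so for the second after the job is handed in, with the robot touching nothing.
It also fails if it takes over 45 s, if anything falls off the work surface, if the arm or the gripper's body presses on something with over 40 N, if the wrist force passes 120 N, or if a joint passes its speed limit or range.

## Working session

There is one attempt and no reset: what is moved stays moved. The work goes in short steps, each a Python script; the robot and the scene stay as the last script left them, time stands still between calls to the robot, and variables do not carry over. Pictures are saved under pics/ and viewed, at most 10 in all, crops included, and the job is handed in when it is done.

```bash
mkdir -p pics; python3 - <<'E'
from station import arm, snapshot, camera_info
import cv2, numpy as np
for n in("scene","side"):
    cv2.imwrite(f"pics/{n}0.png",snapshot(n)); c=camera_info(n)
    print(n,c["fx"],c["fy"],c["cx"],c["cy"],(-np.array(c["R"]).T@c["t"]).round(3),np.array(c["R"]).round(3).tolist())
print(arm.read_time(),arm.read_eef_rot(),arm.read_tool_pos())
E
```

```text
scene 443.81636299624057 443.81636299624057 318.9485973118722 244.83643798885493 [1.097 0.507 0.839] [[-0.648, 0.762, 0.002], [0.524, 0.447, -0.725], [-0.553, -0.469, -0.689]]
side 569.9394572848661 569.9394572848661 329.6303230202344 245.09621219498567 [ 0.003 -0.956  0.896] [[0.883, -0.469, 0.013], [-0.262, -0.517, -0.815], [0.389, 0.717, -0.579]]
0.1 [ 1.34935267e-01  9.90853718e-01 -1.16766780e-03 -1.37068632e-04] [0.17372722 0.62580621 0.30284844]
```

View pics/scene0.png

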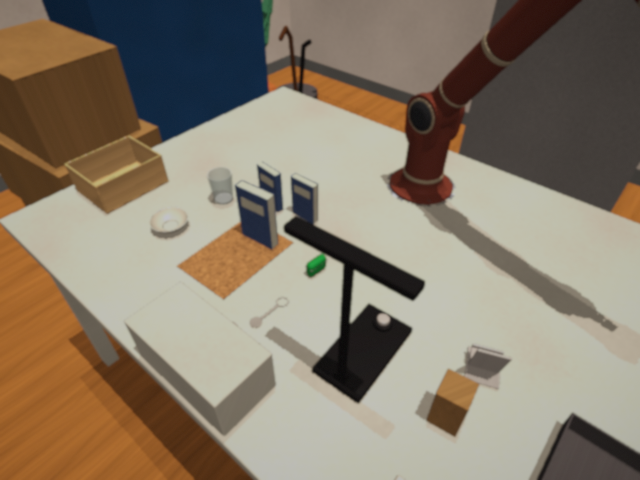

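View pics/side0.png

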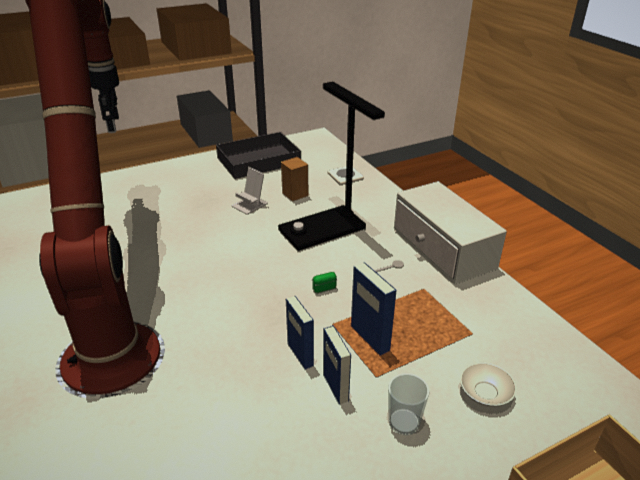

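The scene view shows the large book at about (257,215), two smaller books on its robot side, the mat corners from (180,265) to (292,240), and the button at (384,320). In the side view the book is at (373,308), the mat at (403,330) and the button at (298,226). I'll zoom in on both to pick points.

```bash
python3 - <<'E'
import cv2, numpy as np
a=cv2.imread("pics/scene0.png");b=cv2.imread("pics/side0.png")
z=lambda i,x,y,w,h,s:cv2.resize(i[y:y+h,x:x+w],None,fx=s,fy=s,interpolation=cv2.INTER_CUBIC)
cv2.imwrite("pics/z1.png",z(a,170,150,160,150,4)) 
cv2.imwrite("pics/z2.png",z(b,280,250,200,150,4))
cv2.imwrite("pics/z3.png",np.hstack([z(a,300,290,120,120,3),z(b,270,190,120,120,3)]))
E
```

```text
(no output)
```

View pics/z1.png

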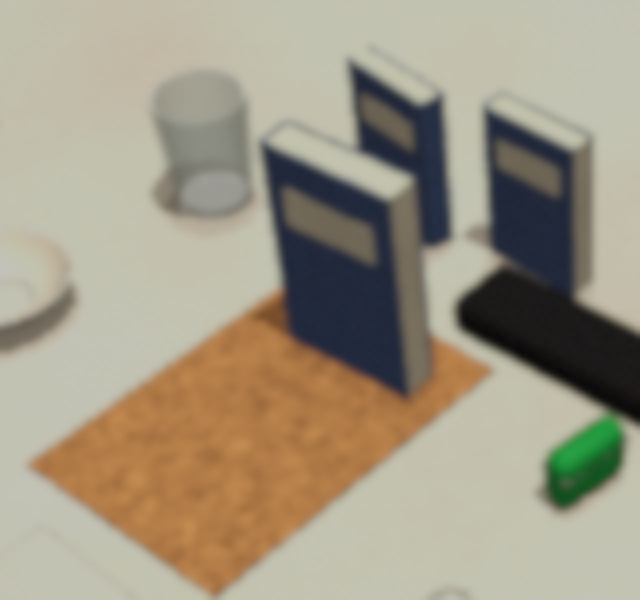

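View pics/z2.png

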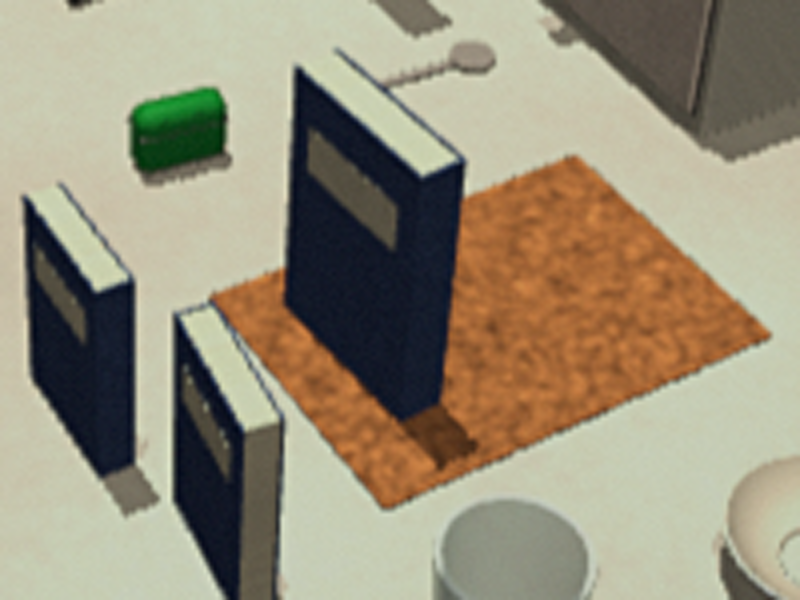

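View pics/z3.png

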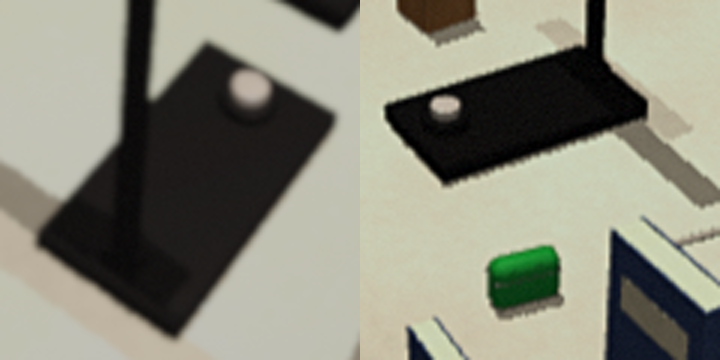

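The zooms give clear corners for the book's top and foot, three or four mat corners in each view, and the button top at scene (383,319) and side (298,224). The next step is to triangulate these.

```bash
python3 - <<'E'
from station import camera_info
import cv2, numpy as np
C={n:camera_info(n) for n in("scene","side")}
def norm(n,p):
    c=C[n];return np.array([(p[0]-c["cx"])/c["fx"],(p[1]-c["cy"])/c["fy"]])
P={n:np.c_[np.array(C[n]["R"]),np.array(C[n]["t"])] for n in C}
s=lambda x,y:(170+x/4-.375,150+y/4-.375)
d=lambda x,y:(280+x/4-.375,250+y/4-.375)
pts={"top_f-":(s(265,143),d(463,160)),"top_f+":(s(393,197),d(337,52)),"top_b+":(s(415,178),d(297,67)),"top_b-":(s(287,123),d(420,176)),
"bot_f-":(s(288,332),d(438,405)),"mat_far-":(s(30,465),d(770,335)),"mat_far+":(s(218,596),d(575,155)),"mat_near+":(s(492,371),d(212,297)),
"sb1topf+":(s(437,103),d(208,306)),
"button":((383.0,319.0),(298.0,223.8))}
for k,(a,b) in pts.items():
    X=cv2.triangulatePoints(P["scene"],P["side"],norm("scene",a),norm("side",b)).ravel();X=X[:3]/X[3]
    print(k,X.round(4),[np.round(np.array(C[n]["R"])@X+C[n]["t"],3)[:2].round(3).tolist() and (lambda q:np.hypot(*((q[:2]/q[2]-norm(n,p))*C[n]["fx"])).round(2))(np.array(C[n]["R"])@X+C[n]["t"]) for n,p in zip(("scene","side"),(a,b))])
def ray(n,p,z):
    c=C[n];R=np.array(c["R"]);o=-R.T@c["t"];v=R.T@np.r_[norm(n,p),1];return (o+v*(z-o[2])/v[2]).round(4)
for k,n,p,z in[("bot_b+","side",d(287,303),.003),("bot_b-","side",d(403,418),.003),("bot_f-","side",d(438,405),.003),("bot_f+","scene",s(410,393),.003),("bot_b+","scene",s(432,373),.003),("mat_near-","side",d(388,508),.003)]:
    print(k,n,ray(n,p,z))
for q in[(207,45),(333,118)]:print("foot",ray("scene",(300+q[0]/3-.33,290+q[1]/3-.33),.02))
q=[(20,190),(62,185),(132,280),(98,288)]
for p in q: print("sb2 top",ray("side",d(*p),.12))
E
```

```text
top_f- [ 0.5323 -0.252   0.1715] [np.float64(0.75), np.float64(0.97)]
top_f+ [ 0.5208 -0.1488  0.1731] [np.float64(0.88), np.float64(1.02)]
top_b+ [ 0.4968 -0.1514  0.173 ] [np.float64(0.22), np.float64(0.26)]
top_b- [ 0.5076 -0.255   0.1726] [np.float64(0.11), np.float64(0.14)]
bot_f- [ 0.5306 -0.258   0.0059] [np.float64(0.07), np.float64(0.1)]
mat_far- [ 0.7261 -0.2941  0.0018] [np.float64(0.46), np.float64(0.55)]
mat_far+ [ 0.7201 -0.1161  0.0028] [np.float64(0.64), np.float64(0.64)]
mat_near+ [ 0.4642 -0.1252  0.0019] [np.float64(0.04), np.float64(0.04)]
sb1topf+ [ 0.3904 -0.245   0.1295] [np.float64(1.7), np.float64(2.43)]
button [0.5461 0.2271 0.0424] [np.float64(0.29), np.float64(0.24)]
bot_b+ side [ 0.4991 -0.1499  0.003 ]
bot_b- side [ 0.5104 -0.2551  0.003 ]
bot_f- side [ 0.5322 -0.2557  0.003 ]
bot_f+ scene [ 0.5172 -0.1518  0.003 ]
bot_b+ scene [ 0.4932 -0.1543  0.003 ]
mat_near- side [ 0.4701 -0.3048  0.003 ]
foot [0.5186 0.1697 0.02  ]
foot [0.514  0.2817 0.02  ]
sb2 top [ 0.3525 -0.1185  0.12  ]
sb2 top [ 0.3736 -0.1248  0.12  ]
sb2 top [ 0.3738 -0.2061  0.12  ]
sb2 top [ 0.3562 -0.2036  0.12  ]
```

Measurements agree with the text: book top at 0.173 (170 plus the 3 mm mat), thickness about 25 mm and width 104 mm. The mat measures 256 x 178 and the book's yaw is about 6°. The predicted fall reaches x of about 0.695, against the mat edge at 0.72. The button top is at 0.042. Now I'll push the book over.

```bash
cat > h.py <<'E'
from station import arm, snapshot, camera_info, ticket
import numpy as np, cv2
def down(deg): 
    a=np.radians(deg)/2; return [np.cos(a),np.sin(a),0,0]
E
python3 - <<'E'
from h import *
print(np.round(camera_info("wrist")["T_tool_cam"],3).tolist())
yaw=6.2; u=np.array([np.cos(np.radians(yaw)),np.sin(np.radians(yaw)),0])
face=np.array([.502,-.203,0])
q=down(yaw+180)
arm.move_gripper(0.0)
arm.movep([.40,.30,.40],down(180))
p0=face-u*.040
arm.movep(list(p0+[0,0,.33]),q)
arm.line_to(list(p0+[0,0,.223]),0.12)
print(arm.read_time(),arm.read_tool_pos(),arm.read_ft_force())
cv2.imwrite("pics/pre.png",np.hstack([snapshot("scene")[140:340,120:420],snapshot("side")[180:380,230:530]]))
E
```

```text
[[0.002, -0.962, -0.274, 0.069], [1.0, 0.002, -0.0, -0.001], [0.001, -0.274, 0.962, -0.07], [0.0, 0.0, 0.0, 1.0]]
5.2833 [ 0.46268004 -0.20753486  0.2236327 ] [-0.02902475  0.61502334 -0.01790587]
```

View pics/pre.png

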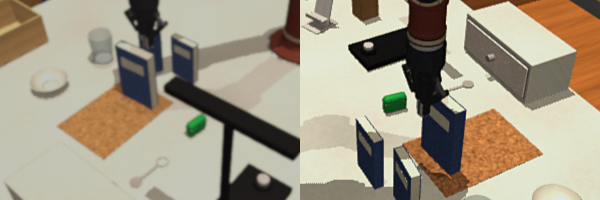

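The shut fingers are just behind the top of the large book, at about (425,100) in the side half. They are centred on the book and clear of the small books.

```bash
python3 - <<'E'
from h import *
yaw=6.2; u=np.array([np.cos(np.radians(yaw)),np.sin(np.radians(yaw)),0])
p=np.array(arm.read_tool_pos()); 
arm.line_to(list(p+u*.062),0.045)
arm.pause(.6)
print(arm.read_time(),arm.read_tool_pos(),arm.read_ft_force())
arm.line_to(list(p+[0,0,.11]),0.15)
arm.pause(.3)
cv2.imwrite("pics/post.png",np.hstack([cv2.resize(snapshot("scene")[170:320,150:350],None,fx=2,fy=2),cv2.resize(snapshot("side")[230:380,270:470],None,fx=2,fy=2)]))
E
```

```text
7.5167 [ 0.52430173 -0.20082936  0.22381803] [ 0.53380423 -0.41347506 -0.01199612]
```

View pics/post.png

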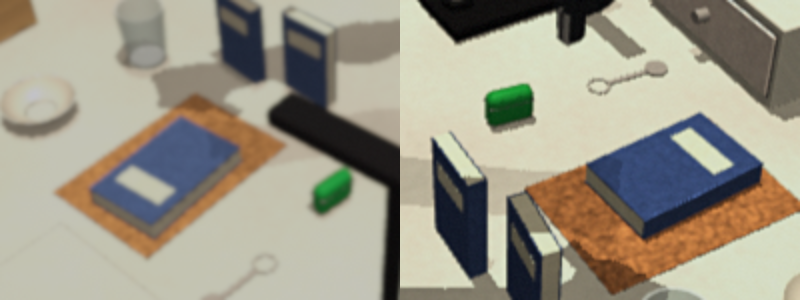

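The book lies flat with cork visible on all sides: the head corner at (152,237) is inside the mat corner at (150,257). The other things look unmoved. Now the button.

```bash
python3 - <<'E'
from h import *
q=down(182)
b=np.array([.546,.227])
arm.movep([.48,.10,.33],q)
arm.movep([*b,.20],q)
arm.line_to([*b,.0424+.073+.012],0.1)
f0=arm.read_ft_force()[2]; z=.0424+.073+.004
log=[]
while z>.0424+.073-.016:
    arm.line_to([*b,z],0.03); f=arm.read_ft_force()[2]-f0
    log.append((round(z-.073,4),round(arm.read_tool_pos()[2]-.073,4),round(f,2)))
    if f>14: break
    z-=.001
arm.pause(.3); print(log, arm.read_ft_force())
s=snapshot("side")[190:270,250:350]
arm.line_to([*b,.14],0.05); arm.line_to([*b,.22],0.15); arm.pause(.3)
print(arm.read_time(),arm.read_ft_force())
t=snapshot("side")
cv2.imwrite("pics/btn.png",np.hstack([cv2.resize(s,(400,320)),cv2.resize(t[190:270,250:350],(400,320))]))
cv2.imwrite("pics/end.png",t)
E
```

```text
[(0.0464, np.float64(0.0462), np.float64(-0.37)), (0.0454, np.float64(0.0454), np.float64(-0.54)), (0.0444, np.float64(0.0443), np.float64(-0.11)), (0.0434, np.float64(0.0433), np.float64(-0.09)), (0.0424, np.float64(0.0423), np.float64(0.95)), (0.0414, np.float64(0.0416), np.float64(0.86)), (0.0404, np.float64(0.0405), np.float64(2.13)), (0.0394, np.float64(0.0395), np.float64(2.85)), (0.0384, np.float64(0.0385), np.float64(3.31)), (0.0374, np.float64(0.0375), np.float64(3.5)), (0.0364, np.float64(0.0365), np.float64(4.04)), (0.0354, np.float64(0.0357), np.float64(5.22)), (0.0344, np.float64(0.0356), np.float64(11.48)), (0.0334, np.float64(0.0355), np.float64(15.86))] [-3.09450186 -1.15335995 15.5487487 ]
17.575 [-0.03400167 -0.55854117  0.01986324]
```

View pics/btn.png

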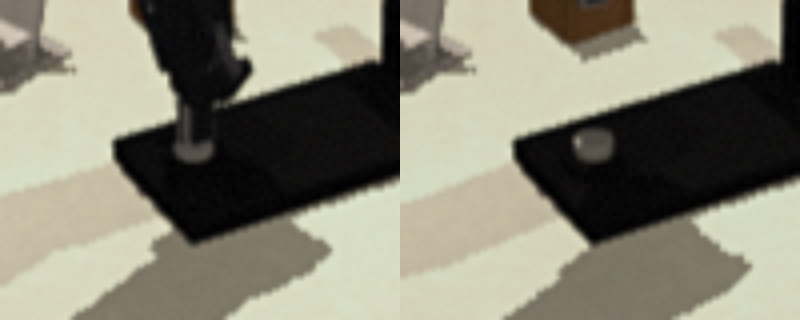

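View pics/end.png

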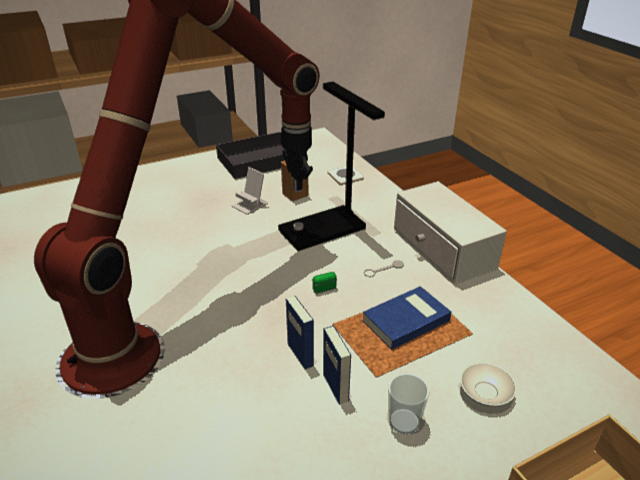

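The button went down about 6.8 mm to its stop, with the force jumping above 5 N, and came back up at (298,226). The book is flat on the mat, everything else is in place, and the arm is clear.

```bash
python3 -c "
from station import ticket; print(ticket.finish_job())"
```

```text
the job is handed in; nothing more can be done
None
```

The job is handed in: the paperback lies flat and wholly on the mat, the lamp button was then pressed to its stop and came back up, and nothing else on the shelf appears to have moved.

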